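# Ink the date stamp and print the card in the sprung jig

### The job

Lift the iron weight off the card in the stamping jig and stand it on the bare table beside the jig, then press the date stamp upright onto the open ink pad to ink it. Print the card: press the stamp down squarely and gently inside the frame printed on the card, lined up with it, until the sprung bed has gone most of the way down and hold it there a moment, then lift straight up without sliding. Finally stand the stamp back upright in its wooden tray and fold the ink pad's lid shut, leaving the other things where they are.

Things in the scene. Friction and masses are not known exactly. Their poses are not given: they have to be found in the camera images.
- jig: stamping jig fixed to the table: plywood base 150 x 116 mm, 12 mm thick, with three low aluminium guide bars (tops at most 27 mm above the table) round a sprung wooden bed 116 x 90 mm. Origin: centre of the underside; x along its 150 mm side, z up. Top of the bed 26 mm above the origin when not pressed.
- bed (a joint): travel of the jig's sprung bed in m: 0 up, 0.006 fully down against its stop. It starts to sink at about 8 N and reaches the stop at about 14 N. Guided to stay level.
- print_box (a point): centre of the rectangular frame printed in dark lines on the white card (100 x 76 mm) that is fast on the bed's top, at the top surface; the frame measures 30 x 60 mm, its 60 mm side along this point's y axis. The iron weight covers it at first.
- weight: black cast-iron knob weight, 0.3 to 0.65 kg: round body 52 mm across up to 30 mm high (can be gripped across it), round knob 28 mm across from 33 to 50 mm. Starts standing on the card. Origin: centre of the underside, z up.
- table_gap (a point): a point on the narrow gap (about 30 mm wide) between two tables, which runs straight through it from (0.20, 0.25) to (0.55, -0.23) m; do not stand things on it. Bare table: beyond the gap, between x = 0.42 and 0.66 m and y = -0.05 and 0.42 m, stand only the things listed here.
- ink_pad: stamp pad tin, fixed to the table, lid open. Tin 70 mm (x) by 110 mm (y), rim 12 mm high. The pad is 62 x 102 mm, centred at x = +2 mm, y = 0 of the origin, surface 9 mm above the table, rigid. Origin: underside of the tin; x points to the hinged side. The hinge line runs along y at x = +40 mm, 13 mm high.
- ink_pad_lid (a joint): opening angle of the tin's thin lid (72 mm from hinge to free edge, 112 mm wide): 0 shut, 1.92 rad fully open, leaning back beyond upright on the hinge side, where it stays by its weight. Pushed from behind past upright it sinks down very slowly by itself over several seconds (light, damped hinge) and can be pressed fully shut from above.
- date_stamp: hand date stamp, 107 mm tall, 0.11 kg, standing upright in the tray. Foot 16 mm (its x) by 46 mm (its y), metal frame 52 mm along y up to 46 mm high; above it, from 46 to 107 mm, a round turned wooden grip, 32 mm across near its top, thickest about 90 mm up. Origin: centre of the foot's underside, z up. Either way round prints alike.
- stamp_tray: square open wooden tray fixed to the table, 90 x 90 mm outside, rim 12 mm high and 5 mm thick, inner floor 5 mm up. Origin: centre of the underside. The spice jar stands close by on its +y side and the mug on its -y side, so its x direction is free for fingers.
- spice_jar: bystander: spice jar 47 mm across, 98 mm tall; origin centre of underside
- mug: bystander: striped mug 86 mm across, 120 mm with handle, 90 mm tall; origin centre of underside
- tin: bystander: food tin 75 mm across, 58 mm tall; origin centre of underside
- tape_roll: bystander: wide tape roll 94 mm across, 48 mm tall, lying flat; origin centre of underside
- brush: bystander: small hand brush 30 x 85 x 55 mm; origin centre of underside
Mind the look-alikes: they are no part of the job. There is more than one size of the ink_pad; the job needs the largest.

How it is judged (in metres and radians):
On the way, in this order (a step that is already met when the one before it is completed fails the run):
1. the weight stands released on the table, clear of the jig (horizontal distance between weight and jig above 0.08 m and height (world z) of weight below 0.006 m and angle between weight's own z axis and vertical below 0.1 rad and contact force between the fingers and weight below 0.1 N), for 0.2 s.
2. the stamp is pressed upright on the ink pad with at least 3 N, its foot on the pad (contact force between date_stamp and ink_pad above 3 N and angle between date_stamp's own z axis and vertical below 0.1 rad and z of date_stamp in the frame of ink_pad below 0.0115 m and x of date_stamp in the frame of ink_pad between -0.022 and 0.026 m and y of date_stamp in the frame of ink_pad between -0.043 and 0.043 m), for 0.2 s.
3. the stamp is pressed squarely inside the printed frame: bed at least 3 mm down, stamp within 6 mm of the frame's centre, within 0.12 rad of its direction and within 0.08 rad of upright (value of joint bed above 0.003 m and contact force between date_stamp and jig above 6 N and horizontal distance between date_stamp and print_box below 0.006 m and angle between the y axis of date_stamp and the y axis of print_box, either way round below 0.12 rad and angle between date_stamp's own z axis and vertical below 0.08 rad), for 0.3 s.
4. the stamp is lifted straight up: 15 mm clear of the card, still within 12 mm of the frame's centre (z of date_stamp in the frame of print_box above 0.015 m and horizontal distance between date_stamp and print_box below 0.012 m).
At the end, for the whole second after the job is handed in: The stamp stands still and upright (within 0.08 rad) on the floor of its tray, the ink pad's lid is shut (under 0.08 rad), and the weight stands upright and still on the table, at least 80 mm from the jig's centre (angle between date_stamp's own z axis and vertical below 0.08 rad and z of date_stamp in the frame of stamp_tray below 0.008 m and x of date_stamp in the frame of stamp_tray between -0.035 and 0.035 m and y of date_stamp in the frame of stamp_tray between -0.035 and 0.035 m and linear speed of each of date_stamp, weight below 0.02 m/s and value of joint ink_pad_lid below 0.08 rad and horizontal distance between weight and jig above 0.08 m and height (world z) of weight below 0.006 m and angle between weight's own z axis and vertical below 0.1 rad); the robot touches nothing.
It fails at once if the stamp presses on the card more than 12 mm from the frame's centre or more than 0.25 rad askew (a slid or smudged print) (contact force between date_stamp and jig above 1 N and (horizontal distance between date_stamp and print_box above 0.012 m or angle between the y axis of date_stamp and the y axis of print_box, either way round above 0.25 rad)).
It fails at once if the stamp is slammed on the card with more than 45 N (contact force between date_stamp and jig above 45 N).
It fails at once if the stamp is knocked over (angle between date_stamp's own z axis and vertical above 0.6 rad).
It fails at once if a bystander is moved by more than 20 mm (distance of any of spice_jar, mug, tin, tape_roll, brush from where it was at the start of the episode above 0.02 m).
It also fails if it takes over 70 s, if anything falls off the work surface, if the arm or the gripper's body presses on something with over 40 N, if the wrist force passes 120 N, or if a joint passes its speed limit or range.

### The arm

A 6-joint arm with a two-finger parallel gripper is mounted at the origin on the work surface; the furniture and walls round the work are solid. World frame = base frame: x ahead of the robot, y to its left, z up, the work surface at z = 0. Lengths are in m, angles in degrees, forces in N, time in s.
With the tool pointing down it reaches from about 0.4 to 0.825 m from the base axis. Payload 7 kg.
Tool frame: the origin (TCP) lies between the finger pads; the fingertips stand 19 mm ahead of it and the grasp point (between the pads) is the TCP; z points along the fingers, y is the line along which they close (so a half turn about z gives the same grasp; the last joint's range is limited). The gripper opens to 88 mm and grips with 3 to 60 N. Pads are 19 mm wide; open, the fingers measure 130 mm over their backs; the gripper's body (78 mm by 193 mm) begins 47 mm behind the grasp point.
Start: joints at [-57.863, 20.546, 0.682, 0, -70.136, -16.507], TCP at [0.182, -0.65, 0.246] pointing down, gripper open.
Joint ranges: [-176.03, 176.03], [-82.01, 121.73], [-58.28, 71.71], [-173.87, 95.51], [-174.79, -0.11], [-173.66, 173.66]. Speed limits (degrees/s): [136.94, 136.94, 172.46, 180, 180, 180].

### API

Orientations are given as [roll, pitch, yaw] about the fixed x, y, z axes, in that order (R = Rz(yaw) Ry(pitch) Rx(roll)).
In Python, from plant import get_obs, snapshot, close_job, spot_in, spot_point gives the robot as it stands.
- The arm moves only by the tool play_rows, never from a script. Its argument "plan" is a list of rows, each a list of 6 numbers: the shift along the tool's x, y, z in cm, then the turn, a rotation vector about the tool's x, y, z in degrees. A call has 1 to 20 rows; each row shifts and turns the commanded pose from where the row before left it, along the tool's axes as they then stand; what a row does not reach is not made up. A row lasts 1/12 s, in which the tool goes at most 41.7 mm and 7.16 degrees, less where a joint would pass 70% of its speed; a pose out of reach is approached as far as the arm can. A call is refused whole if a number of a shift passes 4.17 or a number of a turn 7.16, either way. A call with a gripper value outside its range is refused whole. "grip" is the finger opening in cm, from 0 to 8.76, set as the call begins (left out, the last holds). The fingers move at their own pace and stop on an object; the grip force is fixed at half the most. Time passes only in rows, so rows that do not move let the fingers close. It gives the time, the measured TCP pose, the force, the opening and the grip force at its end, in the units of the state.
- get_obs(): the state, without advancing time (a new reading comes with each control period).
- snapshot(name): name is "side" or "top" or "wrist"; returns a dict with "frame" (384x512x3 uint8, red, green, blue), "fx", "fy", "cx", "cy" (pixels), "position" and "attitude" of the camera in the world. Camera axes: x right, y down, z forward; pixel columns grow to the right and rows downward; lengths in m; the calibration is good to about 2 mm. A picture is of the moment at which its call begins. There is no depth.
- close_job(): hands the job in; it is judged then, once.
Trained networks look in the newest picture that a camera, given by its name, has taken for a name from the list of things; names that differ only in an ending like _2 or _b are one class to them, and where a whole thing is asked for, a point or a joint stands for the part that bears it (a point fixed in the world has none). Each returns a list of dicts, best first, with "score" (0 to 1); they miss things now and then, are a little off and sometimes report something else, mostly with a low value. They report only what shows in the picture. A call takes as long as a camera call. They do not tell look-alikes from the thing itself.
- spot_in(camera, thing): "position" ([x, y, z] in m, in world coordinates, good to about 4 mm: the middle of the surface that is visible of it).
- spot_point(camera, thing): "position" ([x, y, z] in m, in world coordinates, good to about 4 mm: a listed point, or the origin of a listed thing).
The state is a dict: "clock": time; "joint_pos": joint angles; "qvel": joint speeds; "tau": joint torques, N m; "tool_pos": TCP position; "orientation": TCP orientation; "force": force on the tool from outside, world axes, zero at the start; "moment": the same for the moment, N m; "opening": finger opening in m; "gripper_force": force on a finger pad.
Only numpy, scipy, OpenCV 4.12 (cv2) and the standard library are available. Lean on these libraries where they do the work, as an engineer would, in place of code of your own. Each camera call takes 0.05 s, during which the arm holds its last target. There are 200 camera calls.

## Working session

There is one attempt and no reset: what is moved stays moved. The work goes in short steps, Python scripts to look and compute and a tool call to move; the robot and the scene stay as the last step left them, time stands still between calls to the robot, and variables do not carry over. Pictures are saved under pics/ and viewed, at most 13 in all, crops included, and the job is handed in when it is done.

Besides the shell and the picture viewer there is one more tool, called after "Emit:" as a command line: name --pt "numbers of a row" for each row, then --argument value for the rest. play_rows: Moves the arm, as the interface text tells. Its arguments: {"type":"object","properties":{"plan":{"type":"array","items":{"type":"array","items":{"type":"number"}}},"grip":{"type":"number"}},"required":["plan"]}

```bash
mkdir -p pics
cat > h.py <<'E'
import numpy as np, cv2
from plant import get_obs, snapshot, close_job, spot_in, spot_point
from scipy.spatial.transform import Rotation as R
np.set_printoptions(precision=4,suppress=True)
def save(s,n,crop=None,scale=1):
    f=s["frame"][:,:,::-1]
    if crop: f=f[crop[1]:crop[3],crop[0]:crop[2]]
    cv2.imwrite("pics/"+n,cv2.resize(f,None,fx=scale,fy=scale,interpolation=cv2.INTER_CUBIC))
def att(s):
    a=np.array(s["attitude"],float)
    return a if a.shape==(3,3) else (R.from_euler('xyz',a,degrees=True).as_matrix() if a.size==3 else R.from_quat(a).as_matrix())
def ray(s,u,v):
    d=att(s)@np.array([(u-s["cx"])/s["fx"],(v-s["cy"])/s["fy"],1]); return np.array(s["position"]),d
def onz(s,u,v,z):
    p,d=ray(s,u,v); return p+d*(z-p[2])/d[2]
def proj(s,P):
    c=att(s).T@(np.array(P)-np.array(s["position"])); return s["fx"]*c[0]/c[2]+s["cx"],s["fy"]*c[1]/c[2]+s["cy"]
def body(P,o=None):
    "world goal -> shift in tool axes, cm"
    o=o or get_obs(); M=R.from_euler('xyz',o["orientation"],degrees=True).as_matrix()
    return 100*M.T@(np.array(P)-np.array(o["tool_pos"]))
E
python3 - <<'E'
from h import *
o=get_obs(); print(o)
for c in ("side","top"):
    s=snapshot(c); save(s,c+"0.png",scale=1.5); print(c,s["position"],s["attitude"],s["fx"],s["cx"],s["cy"])
    for t in ["jig","print_box","weight","table_gap","ink_pad","ink_pad_lid","date_stamp","stamp_tray","spice_jar","mug","tin","tape_roll","brush"]:
        print(t,[(round(d["score"],2),np.array(d["position"]).round(3).tolist()) for d in spot_point(c,t)[:3]])
E
```

```text
{'clock': 0.0, 'joint_pos': array([-57.8617,  20.5906,   0.6358,  -0.0214, -70.1354, -16.5067]), 'qvel': array([-0.0191,  0.1169, -0.0701,  0.0732, -0.044 ,  0.0936]), 'tau': array([ -0.0016, -58.2715,  29.3061,   6.9973,   0.007 ,  -0.0002]), 'tool_pos': array([ 0.1817, -0.6496,  0.2446]), 'orientation': array([ 179.9079,   -0.0064, -164.3757]), 'force': array([ 0.708 , -1.3787,  0.2397]), 'moment': array([-0.0586,  0.0128, -0.0579]), 'gripper_force': 0.0, 'opening': 0.08781423382127139}
side [ 0.6184 -0.7095  1.0669] [-141.0781    0.1991    6.2414] 393.8019691741099 252.34099254936777 192.9903174624826
jig [(0.69, [0.572, 0.135, -0.003]), (0.2, [0.693, -0.239, 0.001])]
print_box [(0.93, [0.573, 0.13, 0.026])]
weight [(0.76, [0.571, 0.126, 0.023])]
table_gap [(0.65, [0.402, -0.017, -0.002])]
ink_pad [(0.76, [0.441, 0.343, -0.001]), (0.64, [0.306, 0.328, 0.0]), (0.59, [0.628, 0.357, 0.002])]Traceback (most recent call last):
  File "<stdin>", line 6, in <module>
ValueError: it knows: brush, date_stamp, ink_pad, jig, mug, print_box, spice_jar, stamp_tray, table_gap, tape_roll, tin, weight
```

Run:
```python
from h import *
for c in ("side","top"):
    s=snapshot(c); save(s,c+"0.png",scale=1.5); print(c,s["position"],s["attitude"],s["fx"],s["cx"],s["cy"])
    for t in ["jig","print_box","weight","table_gap","ink_pad","date_stamp","stamp_tray","spice_jar","mug","tin","tape_roll","brush"]:
        print(t,[(round(d["score"],2),np.array(d["position"]).round(3).tolist(),np.round(proj(s,d["position"])).tolist()) for d in spot_point(c,t)[:3]])
```

```text
side [ 0.6184 -0.7095  1.0669] [-141.0781    0.1991    6.2414] 393.8019691741099 252.34099254936777 192.9903174624826
jig [(0.69, [0.575, 0.136, -0.002], [268.0, 197.0])]
print_box [(0.87, [0.573, 0.13, 0.025], [267.0, 193.0])]
weight [(0.74, [0.571, 0.124, 0.023], [266.0, 195.0])]
table_gap [(0.74, [0.401, -0.018, -0.001], [210.0, 229.0])]
ink_pad [(0.81, [0.439, 0.346, -0.002], [237.0, 151.0]), (0.76, [0.305, 0.325, 0.002], [201.0, 152.0]), (0.56, [0.53, 0.511, 0.003], [264.0, 123.0])]
date_stamp [(0.68, [0.632, -0.148, 0.003], [279.0, 272.0])]
stamp_tray [(0.78, [0.636, -0.136, 0.004], [280.0, 268.0]), (0.59, [0.43, -0.294, -0.0], [203.0, 312.0])]
spice_jar [(0.6, [0.596, -0.078, -0.001], [268.0, 251.0]), (0.54, [0.636, -0.136, 0.005], [280.0, 268.0])]
mug [(0.98, [0.691, -0.239, -0.002], [297.0, 303.0])]
tin [(0.61, [0.628, 0.356, -0.001], [286.0, 153.0])]
tape_roll [(0.76, [0.433, -0.292, 0.003], [204.0, 311.0])]
brush [(0.67, [0.69, -0.239, -0.002], [297.0, 303.0]), (0.56, [0.758, 0.048, 0.005], [321.0, 221.0])]
top [0.3002 0.0877 1.181 ] [-168.2679   -0.0164  -92.6128] 367.997
[... 308 characters left out ...]
.0, 126.0])]
ink_pad [(0.96, [0.296, 0.327, 0.001], [178.0, 268.0]), (0.94, [0.527, 0.51, -0.002], [122.0, 198.0]), (0.55, [0.438, 0.343, -0.003], [174.0, 223.0])]
date_stamp [(0.71, [0.635, -0.141, 0.004], [319.0, 157.0])]
stamp_tray [(0.59, [0.641, -0.136, 0.002], [317.0, 156.0])]
spice_jar [(0.8, [0.601, -0.074, -0.002], [299.0, 169.0])]
mug [(0.58, [0.694, -0.236, 0.002], [345.0, 139.0]), (0.37, [0.597, -0.072, 0.001], [299.0, 170.0]), (0.28, [0.638, -0.136, 0.001], [317.0, 157.0])]
tin [(0.73, [0.624, 0.357, 0.003], [169.0, 167.0]), (0.66, [0.64, -0.137, 0.004], [317.0, 156.0])]
tape_roll [(0.7, [0.434, -0.297, 0.001], [372.0, 215.0])]
brush [(0.66, [0.755, 0.047, 0.0], [260.0, 126.0])]
```

View pics/side0.png

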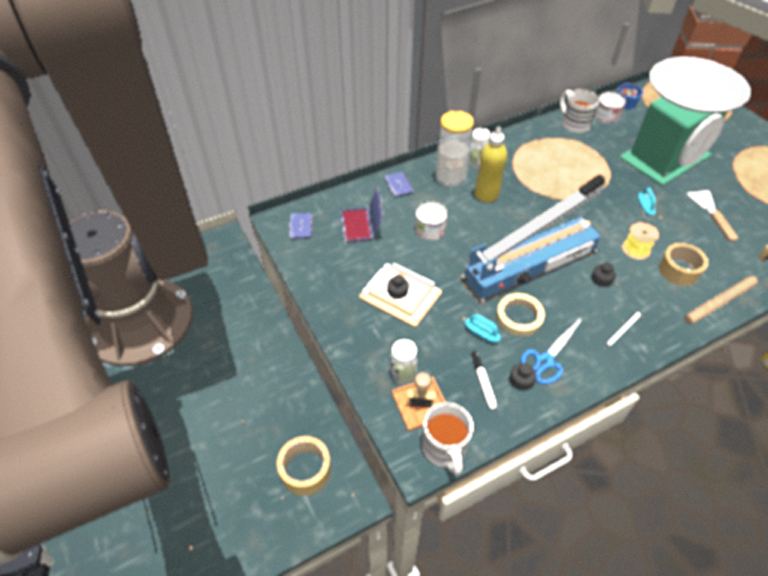

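View pics/top0.png

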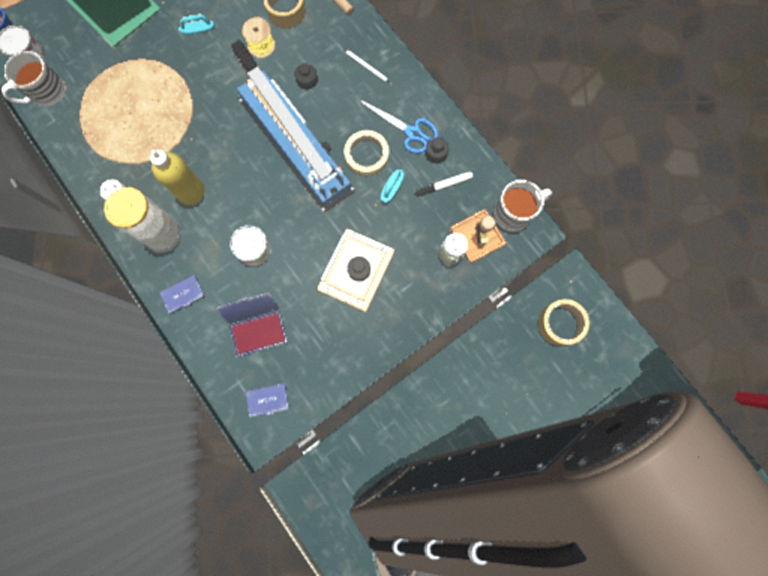

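Side view: the jig with its weight is at about (400,290), the open red pad at (357,224) with two smaller closed pads nearby, and the stamp in the orange tray at (420,400) between the jar and the mug. The top view agrees: jig (357,268), pad (258,333) with its lid towards +x, tray (478,235).

Run:
```python
from h import *
s=snapshot("top")
for n,z,c in [("jig",.012,[(350,230),(394,248),(364,310),(318,293)]),("tray",.012,[(452,221),(489,210),(505,245),(468,260)]),("pad",.009,[(231,331),(282,312),(286,345),(234,355)])]:
    P=np.array([onz(s,u/1.5,v/1.5,z) for u,v in c])[:,:2]; d=np.roll(P,-1,0)-P
    print(n,P.mean(0),np.linalg.norm(d,axis=1),np.degrees(np.arctan2(d[:,1],d[:,0])))
w=snapshot("wrist"); o=get_obs(); M=R.from_euler('xyz',o["orientation"],degrees=True).as_matrix()
print(M.T@(w["position"]-o["tool_pos"]), M.T@att(w), w["fx"],w["cx"],w["cy"])
print(body([.572,.126,.25]))
```

```text
jig [0.5681 0.1304] [0.1052 0.1516 0.1059 0.1564] [-115.5729  152.1      66.9668  -28.0724]
tray [ 0.6371 -0.1406] [0.0867 0.0866 0.0889 0.0946] [ -75.485  -160.9894  109.7708   17.5396]
pad [0.4351 0.3443] [0.1145 0.0714 0.1109 0.0515] [ -71.7387 -173.6938   98.3154    7.6102]
[ 0.0694  0.0002 -0.1383] [[ 0.0011 -0.9669 -0.2551]
 [ 1.      0.0009  0.0009]
 [-0.0006 -0.2551  0.9669]] 336.1821684026696 264.5459247401552 194.10561732091682
[-58.4816  64.2202  -0.4464]
```

Emit:
play_rows --pt "0 0 0 0 0 5.2" --pt "0 0 0 0 0 5.2" --pt "0 0 0 0 0 5.2" --pt "-1.8 3.6 0 0 0 0" --pt "-1.8 3.6 0 0 0 0" --pt "-1.8 3.6 0 0 0 0" --pt "-1.8 3.6 0 0 0 0" --pt "-1.8 3.6 0 0 0 0" --pt "-1.8 3.6 0 0 0 0" --pt "-1.8 3.6 0 0 0 0" --pt "-1.8 3.6 0 0 0 0" --pt "-1.8 3.6 0 0 0 0" --pt "-1.8 3.6 0 0 0 0" --pt "-1.8 3.6 0 0 0 0" --pt "-1.8 3.6 0 0 0 0" --pt "-1.8 3.6 0 0 0 0" --pt "-1.8 3.6 0 0 0 0" --pt "-1.8 3.6 0 0 0 0" --pt "-1.8 3.6 0 0 0 0" --pt "-1.8 3.6 0 0 0 0" --grip 8.76

```text
clock: 3.37
tool_pos: [0.488, -0.0358, 0.2461]
orientation: [180.0, 0.1, -179.9]
force: [1.5, -1.1, 0.1]
opening: 0.0877
gripper_force: 0.0
```

Emit:
play_rows --pt "-1.7 3.24 0 0 0 0" --pt "-1.7 3.24 0 0 0 0" --pt "-1.7 3.24 0 0 0 0" --pt "-1.6 3.24 0 0 0 0" --pt "-1.6 3.24 0 0 0 0" --pt "0 0 0 0 0 0" --pt "0 0 0 0 0 0"

```text
clock: 3.95
tool_pos: [0.5708, 0.1258, 0.2448]
orientation: [-180.0, -0.1, -179.8]
force: [-0.3, -0.4, 0.1]
opening: 0.0879
gripper_force: 0.0
```

Run:
```python
from h import *
print(get_obs()["tool_pos"])
s=snapshot("wrist"); save(s,"w1.png",scale=1.3)
for t in ["weight","jig","print_box","ink_pad"]:
    print(t,[(round(d["score"],2),np.array(d["position"]).round(4).tolist(),np.round(proj(s,d["position"])).tolist()) for d in spot_point("wrist",t)[:3]])
```

```text
[0.5708 0.1258 0.2448]
weight [(0.86, [0.565, 0.1287, 0.0225], [267.0, 166.0])]
jig []
print_box []
ink_pad [(0.8, [0.4395, 0.3456, -0.0001], [473.0, 46.0])]
```

View pics/w1.png

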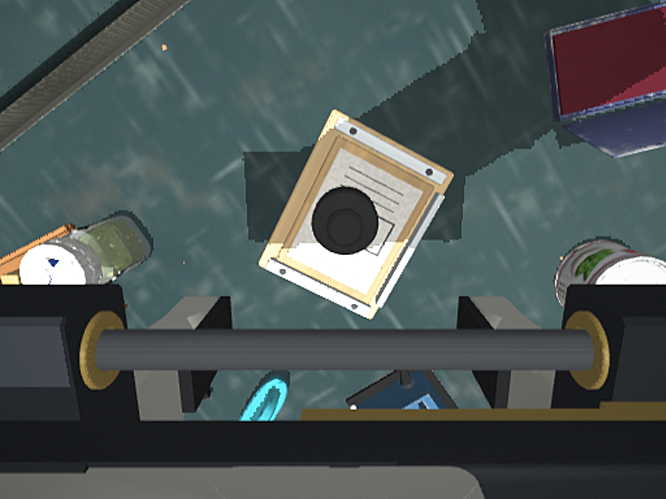

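The wrist view shows the weight's body as a circle centred at (345,220) on the card (knob at (348,225)). The printed frame sticks out from under it at (380,235), and the guide bars lie on three sides.

Run:
```python
from h import *
s=snapshot("wrist"); g=s["frame"].max(2)
m=(g<70).astype(np.uint8); m[:130]=0; m[205:]=0; m[:,:230]=0; m[:,300:]=0
n,l,st,c=cv2.connectedComponentsWithStats(m)
i=1+np.argmax(st[1:,4]); k=max(cv2.findContours((l==i).astype(np.uint8),0,1)[0],key=len); (u,v),r=cv2.minEnclosingCircle(k)
print(u,v,r,onz(s,u,v,.056),onz(s,u,v,.056)[2], r/s["fx"]*np.linalg.norm(onz(s,u,v,.056)-s["position"]))
print([d["position"] for c in("side","top") for _ in [snapshot(c)] for d in spot_point(c,"weight")[:1]])
```

```text
267.336181640625 169.59461975097656 26.01616668701172 [0.5622 0.1262 0.056 ] 0.055999999999999994 0.02584359271064273
[[0.5738, 0.1244, 0.0251], [0.5683, 0.126, 0.0241]]
```

Emit:
play_rows --pt "0.3 0 3.5 0 0 0" --pt "0.3 0 3.5 0 0 0" --pt "0 0 3.5 0 0 0" --pt "0 0 3.5 0 0 0" --pt "0 0 2.5 0 0 0" --pt "0 0 1.6 0 0 0" --pt "0 0 1.0 0 0 0" --pt "0 0 0 0 0 0" --pt "0 0 0 0 0 0"

```text
clock: 5.2
tool_pos: [0.5647, 0.1242, 0.0549]
orientation: [-180.0, 0.0, -180.0]
force: [-0.0, 0.3, -0.1]
opening: 0.0877
gripper_force: 0.0
```

Emit:
play_rows --pt "0 0 0 0 0 0" --pt "0 0 0 0 0 0" --pt "0 0 0 0 0 0" --pt "0 0 0 0 0 0" --pt "0 0 0 0 0 0" --pt "0 0 0 0 0 0" --pt "0 0 0 0 0 0" --pt "0 0 0 0 0 0" --grip 0

```text
clock: 5.87
tool_pos: [0.5649, 0.1246, 0.055]
orientation: [180.0, 0.1, -179.9]
force: [-0.5, 2.4, 3.3]
opening: 0.0496
gripper_force: 30.0
```

Emit:
play_rows --pt "0 0 -1.5 0 0 0" --pt "0 0 -2.0 0 0 0" --pt "1.0 -0.8 -1.0 0 0 0" --pt "2.0 -1.6 0 0 0 0" --pt "2.5 -1.9 0 0 0 0" --pt "2.0 -1.6 0 0 0 0" --pt "1.5 -1.2 1.0 0 0 0" --pt "0.5 -0.4 2.0 0 0 0" --pt "0 0 2.0 0 0 0" --pt "0 0 1.5 0 0 0" --pt "0 0 0 0 0 0" --pt "0 0 0 0 0 0"

```text
clock: 6.87
tool_pos: [0.4683, 0.0484, 0.0337]
orientation: [-179.9, -0.2, -180.0]
force: [1.4, 0.4, -4.6]
opening: 0.0496
gripper_force: 29.9
```

Emit:
play_rows --pt "0 0 0.25 0 0 0" --pt "0 0 0.1 0 0 0" --pt "0 0 0.05 0 0 0" --pt "0 0 0 0 0 0"

```text
clock: 7.2
tool_pos: [0.4697, 0.0493, 0.031]
orientation: [180.0, 0.0, -180.0]
force: [-0.3, 1.0, -4.8]
opening: 0.0495
gripper_force: 29.9
```

Emit:
play_rows --pt "0 0 0.1 0 0 0" --pt "0 0 0.1 0 0 0" --pt "0 0 0.05 0 0 0" --pt "0 0 0 0 0 0"

```text
clock: 7.53
tool_pos: [0.4698, 0.0493, 0.0294]
orientation: [180.0, 0.1, -179.9]
force: [-6.4, 1.6, 13.6]
opening: 0.0494
gripper_force: 30.1
```

Emit:
play_rows --pt "0 0 0 0 0 0" --pt "0 0 0 0 0 0" --pt "0 0 0 0 0 0" --pt "0 0 0 0 0 0" --pt "0 0 -2 0 0 0" --pt "0 0 -3.5 0 0 0" --pt "0 0 -3.5 0 0 0" --pt "-1 0.6 -3.5 0 0 0" --pt "-2 1.5 -3 0 0 0" --pt "-3 2.0 -2 0 0 0" --pt "-2 2.0 -1.5 0 0 0" --pt "-1 1.4 0 0 0 0" --pt "0 0 0 0 0 0" --pt "0 0 0 0 0 0" --pt "0 0 0 0 0 0" --grip 8.76

```text
clock: 8.78
tool_pos: [0.5587, 0.1237, 0.2173]
orientation: [-180.0, -0.1, -180.0]
force: [-0.4, -0.7, -0.1]
opening: 0.0874
gripper_force: 0.0
```

Run:
```python
from h import *
print(get_obs()["tool_pos"],get_obs()["orientation"])
s=snapshot("wrist"); save(s,"w2.png",crop=(150,50,410,240),scale=3)
for t in ["weight","jig","print_box"]:
    print(t,[(round(d["score"],2),np.array(d["position"]).round(4).tolist(),np.round(proj(s,d["position"])).tolist()) for d in spot_point("wrist",t)[:3]])
```

```text
[0.5587 0.1237 0.2173] [-179.9607   -0.088  -179.968 ]
weight [(0.58, [0.4696, 0.0533, 0.0008], [195.0, 86.0])]
jig [(0.89, [0.5715, 0.1325, -0.0024], [273.0, 184.0])]
print_box [(0.75, [0.568, 0.1383, 0.0288], [279.0, 187.0])]
```

View pics/w2.png

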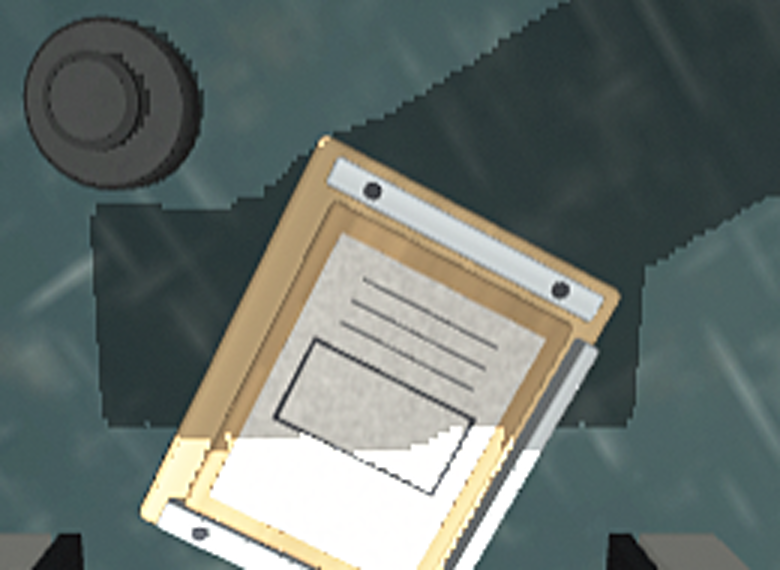

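The frame on the card is now clear. Its corners in the crop are (315,338), (476,420), (433,495) and (275,416), and the weight stands upright on the table at the upper left.

Run:
```python
from h import *
s=snapshot("wrist")
P=np.array([onz(s,150+u/3-.33,50+v/3-.33,.026) for u,v in [(315,338),(476,420),(433,495),(275,416)]])[:,:2]
d=np.roll(P,-1,0)-P
print(P.mean(0),np.linalg.norm(d,axis=1),np.degrees(np.arctan2(d[:,1],d[:,0])),P)
print(body([.63,-.14,.26]))
```

```text
[0.5712 0.1341] [0.0609 0.03   0.0607 0.0299] [  62.7805  -27.5478 -117.382   152.7903] [[0.544  0.1139]
 [0.5718 0.1681]
 [0.5985 0.1542]
 [0.5705 0.1003]]
[ -7.0879 -26.3706  -4.1865]
```

Emit:
play_rows --pt "-1 -2 -1.5 0 0 0" --pt "-1 -3.5 -1.5 0 0 0" --pt "-1 -3.8 -1 0 0 0" --pt "-1 -3.8 0 0 0 0" --pt "-1 -3.8 0 0 0 0" --pt "-1 -3.8 0 0 0 0" --pt "-1 -3.5 0 0 0 0" --pt "0 -2 0 0 0 0" --pt "0 0 0 0 0 0" --pt "0 0 0 0 0 0" --pt "0 0 0 0 0 0"

```text
clock: 9.95
tool_pos: [0.6293, -0.1379, 0.258]
orientation: [180.0, -0.0, 180.0]
force: [0.2, -0.4, -0.2]
opening: 0.0874
gripper_force: 0.0
```

Run:
```python
from h import *
print(get_obs()["tool_pos"],get_obs()["orientation"])
s=snapshot("wrist"); save(s,"w3.png",crop=(130,40,390,235),scale=3)
for t in ["date_stamp","stamp_tray","spice_jar","mug"]:
    for f in (spot_point,spot_in): print(t,f.__name__,[(round(d["score"],2),np.array(d["position"]).round(4).tolist(),np.round(proj(s,d["position"])).tolist()) for d in f("wrist",t)[:2]])
```

```text
[ 0.6293 -0.1379  0.258 ] [179.9902  -0.0061 179.9918]
date_stamp call [(0.62, [0.6313, -0.1411, 0.0047], [262.0, 168.0])]
date_stamp call [(0.58, [0.628, -0.1436, 0.1057], [258.0, 185.0])]
stamp_tray call [(0.61, [0.6398, -0.1376, 0.0035], [265.0, 175.0])]
stamp_tray call [(0.81, [0.6312, -0.1295, 0.0053], [271.0, 168.0]), (0.56, [0.4712, -0.289, 0.0381], [107.0, 10.0])]
spice_jar call [(0.72, [0.596, -0.0764, 0.0038], [317.0, 138.0])]
spice_jar call [(0.91, [0.5961, -0.078, 0.1023], [333.0, 149.0]), (0.65, [0.6759, -0.2121, 0.0548], [195.0, 218.0])]
mug call [(0.83, [0.696, -0.2336, -0.0017], [188.0, 218.0])]
mug call [(0.93, [0.6751, -0.212, 0.053], [195.0, 216.0])]
```

View pics/w3.png

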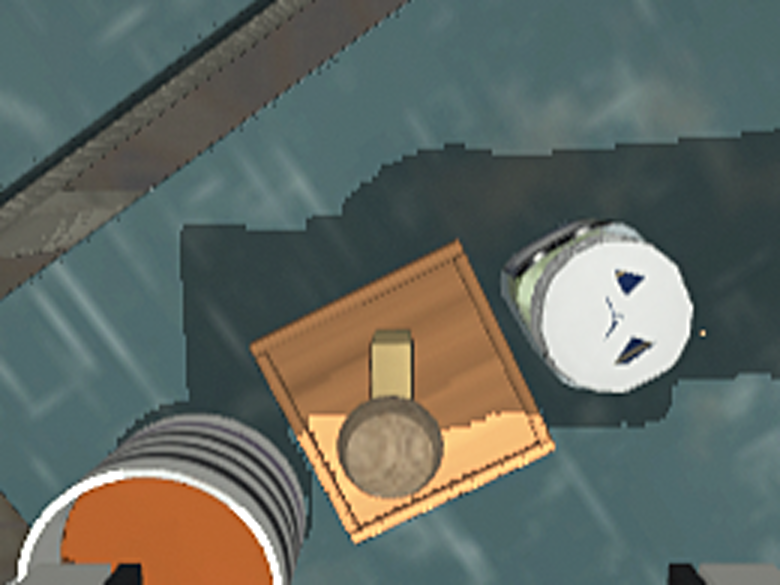

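The stamp's grip is a circle at (390,446) in the crop. The brass frame behind it runs straight up the image, so the stamp's y axis lies along world x. The tray's jar-side edge runs (461,240)-(553,447), and the jar is at (615,310).

Run:
```python
from h import *
s=snapshot("wrist")
for z in (.09,.095,.112): print(z,onz(s,130+390/3-.33,40+446/3-.33,z))
T=np.array([onz(s,130+u/3-.33,40+v/3-.33,.012) for u,v in [(461,240),(553,447),(355,542),(251,345)]])[:,:2];d=np.roll(T,-1,0)-T
print(T.mean(0),np.linalg.norm(d,axis=1),np.degrees(np.arctan2(d[:,1],d[:,0])))
E=np.array([onz(s,130+u/3-.33,40+v/3-.33,.051) for u,v in [(371,343),(412,343),(412,398),(370,395)]]); print(E)
g=cv2.cvtColor(s["frame"],cv2.COLOR_RGB2GRAY); l=cv2.createLineSegmentDetector().detect(g[145:180,245:275])[0]
for a in l[:,0]:
    p,q=onz(s,a[0]+245,a[1]+145,.051),onz(s,a[2]+245,a[3]+145,.051); print(a.round(1),p[:2],q[:2],np.degrees(np.arctan2(*(q-p)[1::-1])))
```

```text
0.09 [ 0.6354 -0.1417  0.09  ]
0.095 [ 0.6342 -0.1416  0.095 ]
0.112 [ 0.63   -0.1414  0.112 ]
[ 0.6349 -0.1369] [0.0877 0.0876 0.0885 0.0889] [  25.2666  -63.1523 -153.8844  116.3297]
[[ 0.6086 -0.1487  0.051 ]
 [ 0.6086 -0.1346  0.051 ]
 [ 0.6278 -0.1345  0.051 ]
 [ 0.6267 -0.1492  0.051 ]]
[20.7 25.6 20.3 10.6] [ 0.626  -0.1359] [ 0.6102 -0.1364] -178.34331181374847
[ 9.4 25.9 19.5 26.3] [ 0.6263 -0.1477] [ 0.6267 -0.1372] 87.55454856489615
[ 8.   9.3  8.8 24.4] [ 0.6089 -0.149 ] [ 0.6247 -0.1484] 2.4156845558336455
[18.2  8.1  9.4  8.3] [ 0.6077 -0.1386] [ 0.6078 -0.1476] -89.03893267455581
[23.  32.5 13.  31.4] [ 0.6333 -0.1334] [ 0.6321 -0.1439] -96.61400292737638
[22.9  8.1 23.2 28.1] [ 0.6076 -0.1337] [ 0.6286 -0.1333] 1.2287916530374021
[24.1 28.4 28.4 32.8] [ 0.6289 -0.1323] [ 0.6336 -0.1278] 43.41434678392538
[14.4 32.3  5.6 32.4] [ 0.6331 -0.1425] [ 0.6332 -0.1517] -88.99611991306202
[ 0.2 31.4  6.6 26.5] [ 0.6321 -0.1573] [ 0.627  -0.1506] 127.42146236183453
[10.6  2.8 19.4  2.6] [ 0.6022 -0.1463] [ 0.6019 -0.1373] 91.42270188535869
```

Emit:
play_rows --pt "-0.47 -0.36 0.5 0 0 0" --pt "0 0 1 0 0 7.1" --pt "0 0 1 0 0 7.1" --pt "0 0 1 0 0 7.1" --pt "0 0 1 0 0 7.1" --pt "0 0 1 0 0 7.1" --pt "0 0 1 0 0 7.1" --pt "0 0 1 0 0 7.1" --pt "0 0 1 0 0 7.1" --pt "0 0 1 0 0 7.1" --pt "0 0 0 0 0 0" --pt "0 0 0 0 0 0"

```text
clock: 11.45
tool_pos: [0.6341, -0.1417, 0.1623]
orientation: [-179.9, -0.0, 116.3]
force: [0.0, 0.1, -0.5]
opening: 0.0876
gripper_force: 0.0
```

Run:
```python
from h import *
o=get_obs();print(o["tool_pos"],o["orientation"],o["joint_pos"],o["force"])
s=snapshot("wrist"); save(s,"w4.png",scale=1.2)
print([(round(d["score"],2),np.array(d["position"]).round(4).tolist()) for f in (spot_in,spot_point) for d in f("wrist","date_stamp")[:2]])
print(proj(s,[.634,-.1415,.095]),body([.634,-.1415,.094]))
```

```text
[ 0.6341 -0.1417  0.1623] [-179.9176   -0.0262  116.35  ] [   4.5782   21.7077   -8.9485    0.0072  -59.4301 -158.2319] [ 0.0321  0.0587 -0.533 ]
[(0.69, [0.6322, -0.1377, 0.1008]), (0.86, [0.634, -0.1418, 0.0073])]
(np.float64(265.96920421492587), np.float64(215.95304587775365)) [ 0.0412 -0.0753  6.9751]
```

View pics/w4.png

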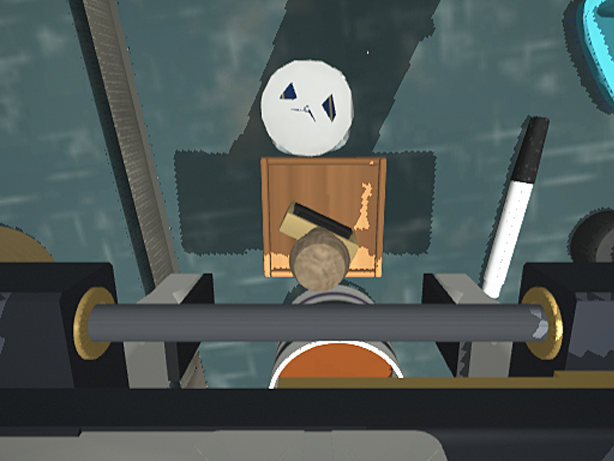

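The grip centre is seen at (320,260)/1.2 = (267,217), where I predicted (266,216). Both fingers are clear of the jar and mug, so I'm descending.

Emit:
play_rows --pt "0 0 2.5 0 0 0" --pt "0 0 2.2 0 0 0" --pt "0 0 1.5 0 0 0" --pt "0 0 0.7 0 0 0" --pt "0 0 0 0 0 0" --pt "0 0 0 0 0 0"

```text
clock: 12.1
tool_pos: [0.6348, -0.1415, 0.0948]
orientation: [180.0, 0.0, 116.2]
force: [1.0, 0.3, 0.3]
opening: 0.0876
gripper_force: 0.0
```

Emit:
play_rows --pt "0 0 0 0 0 0" --pt "0 0 0 0 0 0" --pt "0 0 0 0 0 0" --pt "0 0 0 0 0 0" --pt "0 0 0 0 0 0" --pt "0 0 0 0 0 0" --pt "0 0 0 0 0 0" --pt "0 0 0 0 0 0" --pt "0 0 0 0 0 0" --grip 0

```text
clock: 12.85
tool_pos: [0.6343, -0.1414, 0.094]
orientation: [-180.0, -0.0, 116.1]
force: [0.8, -0.2, 0.7]
opening: 0.0326
gripper_force: 0.3
```

Emit:
play_rows --pt "0 0 0 0 0 0" --pt "0 0 0 0 0 0" --pt "0 0 0 0 0 0" --pt "0 0 -0.5 0 0 0" --pt "0 0 -1.0 0 0 0" --pt "0 0 -1.5 0 0 0" --pt "0 0 -2.5 0 0 0" --pt "0 0 -3 0 0 0" --pt "0 0 -3 0 0 0" --pt "0 0 -2 0 0 0"

```text
clock: 13.68
tool_pos: [0.635, -0.1417, 0.2334]
orientation: [179.8, 0.1, 116.1]
force: [1.2, -0.2, -0.7]
opening: 0.0303
gripper_force: 30.0
```

Emit:
play_rows --pt "0 0 0 0 0 -7.1" --pt "0 0 0 0 0 -7.1" --pt "0 0 0 0 0 -7.1" --pt "0 0 0 0 0 -7.1" --pt "0 0 0 0 0 -7.1" --pt "0 0 0 0 0 -7.1" --pt "0 0 0 0 0 -7.1" --pt "0 0 0 0 0 -7.1" --pt "0 0 0 0 0 -4.0" --pt "0.8 1.8 0 0 0 0" --pt "1.7 3.6 0 0 0 0" --pt "1.7 3.6 0 0 0 0" --pt "1.7 3.6 0 0 0 0" --pt "1.7 3.6 0 0 0 0" --pt "1.7 3.6 0 0 0 0" --pt "1.7 3.6 0 0 0 0" --pt "1.7 3.6 0 0 0 0" --pt "1.7 3.6 0 0 0 0" --pt "1.7 3.6 0 0 0 0"

```text
clock: 15.27
tool_pos: [0.4907, 0.2103, 0.2303]
orientation: [179.9, 0.1, 176.9]
force: [1.7, 0.8, -1.3]
opening: 0.0306
gripper_force: 30.0
```

Emit:
play_rows --pt "1.8 3.7 0 0 0 0" --pt "1.7 3.3 0 0 0 0" --pt "1.5 3.0 0 0 0 0" --pt "0.8 1.8 0 0 0 0" --pt "0 0 0 0 0 0" --pt "0 0 0 0 0 0" --pt "0 0 0 0 0 0"

```text
clock: 15.85
tool_pos: [0.4401, 0.3294, 0.2296]
orientation: [180.0, 0.0, 177.0]
force: [0.6, -0.8, -1.3]
opening: 0.0308
gripper_force: 30.0
```

Run:
```python
from h import *
o=get_obs();print(o["tool_pos"],o["orientation"],o["joint_pos"],o["force"])
s=snapshot("wrist"); save(s,"w5.png",scale=1.4)
print([(round(d["score"],2),np.array(d["position"]).round(4).tolist()) for f in (spot_in,spot_point) for d in f("wrist","ink_pad")[:3]])
print(proj(s,[.44,.345,.009]))
snapshot("top");print([(round(d["score"],2),np.array(d["position"]).round(4).tolist()) for d in spot_point("top","ink_pad")[:3]])
```

```text
[0.4401 0.3294 0.2296] [179.9918   0.0068 176.9531] [  57.2377    9.4388  -16.6198    0.002   -63.931  -150.2855] [ 0.6056 -0.7725 -1.3118]
[(0.8, [0.4492, 0.3634, 0.0075]), (0.78, [0.5046, 0.5324, 0.0085]), (0.65, [0.2987, 0.3277, 0.0121]), (0.94, [0.2993, 0.3305, -0.0011]), (0.78, [0.4409, 0.3455, 0.0053])]
(np.float64(278.7160405038201), np.float64(170.8165022877717))
[(0.86, [0.4418, 0.3427, -0.0021]), (0.63, [0.2963, 0.3246, 0.0002])]
```

View pics/w5.png

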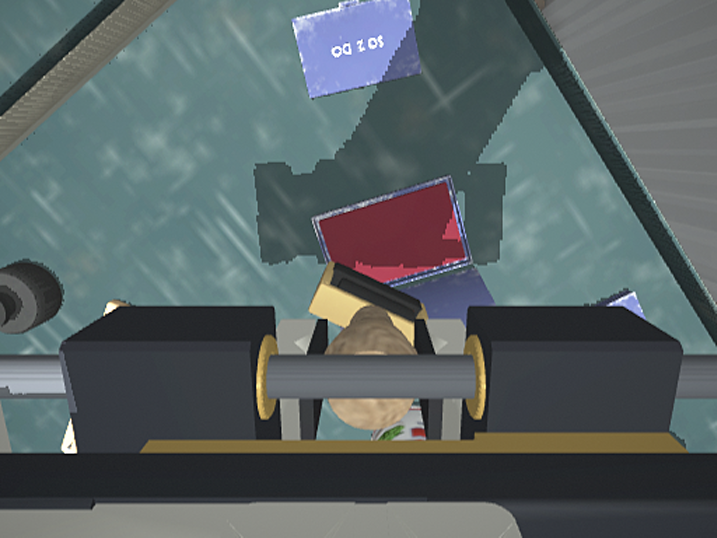

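The red pad is seen with tin corners (314,217), (451,177) and (470,263). The stamp's frame hangs below the grip, with its black band running from (334,264) to (427,313). Next I compute the pad centre and check the stamp's tilt and yaw against a model.

Run:
```python
from h import *
s=snapshot("wrist");o=get_obs()
P=np.array([onz(s,u/1.4,v/1.4,.012) for u,v in [(314,217),(451,177),(470,263)]])[:,:2]
d=np.diff(P,axis=0);print((P[0]+P[2])/2,np.linalg.norm(d,axis=1),np.degrees(np.arctan2(d[:,1],d[:,0])))
T=np.array(o["tool_pos"])
for yaw in (62.6,):
  a=np.radians(yaw);y=np.array([np.cos(a),np.sin(a),0]);x=np.array([y[1],-y[0],0])
  for h in (46,44):
    for sx,sy in [(-8,-26),(-8,26),(8,-26),(8,26)]:
      print(h,sx,sy,(np.array(proj(s,T+[0,0,-.089+h/1e3]+x*sx/1e3+y*sy/1e3))*1.4).round(0))
cv2.imwrite("pics/w5c.png",cv2.resize(s["frame"][170:270,200:330,::-1],None,fx=6,fy=6,interpolation=cv2.INTER_CUBIC))
```

```text
[0.4409 0.3465] [0.1068 0.068 ] [103.1084  11.9605]
46 -8 -26 [319. 280.]
46 -8 26 [436. 330.]
46 8 -26 [304. 315.]
46 8 26 [419. 363.]
44 -8 -26 [320. 279.]
44 -8 26 [435. 329.]
44 8 -26 [305. 313.]
44 8 26 [419. 361.]
```

View pics/w5c.png

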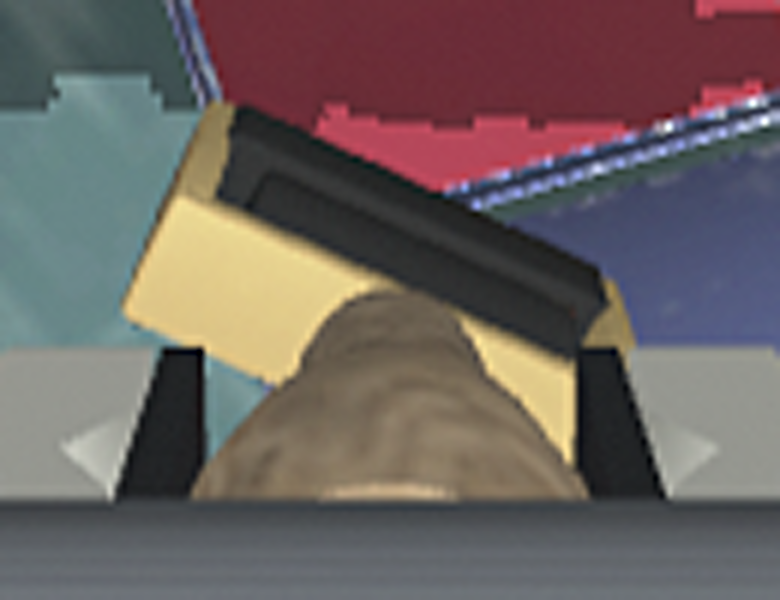

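The model matches the picture within about 1° and 2 mm, so the stamp hangs upright. Now to the pad.

Emit:
play_rows --pt "-0.2 1.77 0 0 0 0" --pt "0 0 2 0 0 0" --pt "0 0 3 0 0 0" --pt "0 0 3 0 0 0" --pt "0 0 2.2 0 0 0" --pt "0 0 1.2 0 0 0" --pt "0 0 0.6 0 0 0" --pt "0 0 0.3 0 0 0" --pt "0 0 0 0 0 0" --pt "0 0 0 0 0 0"

```text
clock: 16.98
tool_pos: [0.4437, 0.3476, 0.107]
orientation: [179.9, 0.0, 176.9]
force: [-0.4, -0.6, -0.6]
opening: 0.0306
gripper_force: 30.0
```

Emit:
play_rows --pt "0 0 0.3 0 0 0" --pt "0 0 0.2 0 0 0" --pt "0 0 0.15 0 0 0" --pt "0 0 0 0 0 0"

```text
clock: 17.32
tool_pos: [0.443, 0.3472, 0.0995]
orientation: [180.0, -0.0, 176.9]
force: [-0.7, -0.2, -0.8]
opening: 0.0305
gripper_force: 30.0
```

Emit:
play_rows --pt "0 0 0.1 0 0 0" --pt "0 0 0.05 0 0 0" --pt "0 0 0 0 0 0"

```text
clock: 17.57
tool_pos: [0.4432, 0.3473, 0.0981]
orientation: [180.0, 0.0, 176.9]
force: [-0.5, -0.4, -1.3]
opening: 0.0305
gripper_force: 30.0
```

Emit:
play_rows --pt "0 0 0.1 0 0 0" --pt "0 0 0.05 0 0 0" --pt "0 0 0 0 0 0"

```text
clock: 17.82
tool_pos: [0.4439, 0.3476, 0.0979]
orientation: [180.0, 0.1, 177.0]
force: [-1.6, -1.9, 8.4]
opening: 0.0307
gripper_force: 30.0
```

Emit:
play_rows --pt "0 0 0.02 0 0 0" --pt "0 0 0 0 0 0" --pt "0 0 0 0 0 0" --pt "0 0 0 0 0 0"

```text
clock: 18.15
tool_pos: [0.4439, 0.3476, 0.0978]
orientation: [179.9, 0.1, 177.0]
force: [-1.4, -1.5, 10.4]
opening: 0.0304
gripper_force: 30.0
```

Emit:
play_rows --pt "0 0 -0.5 0 0 0" --pt "0 0 -1.5 0 0 0" --pt "0 0 -3 0 0 0" --pt "0 0 -3.5 0 0 0" --pt "0 0 -3 0 0 0" --pt "-1.0 -1.5 0 0 0 0" --pt "-1.97 -2.95 0 0 0 0" --pt "-1.97 -2.95 0 0 0 0" --pt "-1.97 -2.95 0 0 0 0" --pt "-1.97 -2.95 0 0 0 0" --pt "-1.97 -2.95 0 0 0 0" --pt "-1.97 -2.95 0 0 0 0" --pt "-1.0 -1.44 1 0 0 0" --pt "0 0 2 0 0 0" --pt "0 0 1 0 0 0" --pt "0 0 0 0 0 0" --pt "0 0 0 0 0 0"

```text
clock: 19.57
tool_pos: [0.5697, 0.1339, 0.171]
orientation: [-179.9, -0.1, 177.0]
force: [0.5, -0.1, -0.3]
opening: 0.0308
gripper_force: 30.0
```

Run:
```python
from h import *
s=snapshot("wrist");o=get_obs();T=np.array(o["tool_pos"]);print(T,o["orientation"],o["force"])
f=s["frame"][:,:,::-1].copy()
f=cv2.resize(f[110:270,150:390],None,fx=3.3,fy=3.3,interpolation=cv2.INTER_CUBIC)
def q(P): u,v=proj(s,P); return (int((u+.5-150)*3.3),int((v+.5-110)*3.3))
a=np.radians(62.6);y=np.array([np.cos(a),np.sin(a),0]);x=np.array([y[1],-y[0],0]);C=np.array([.5712,.1341,.026])
def rect(c,hx,hy,col):
    k=[q(c+x*i*hx+y*j*hy) for i,j in [(-1,-1),(-1,1),(1,1),(1,-1)]]
    cv2.polylines(f,[np.array(k)],True,col,1)
rect(C,.015,.03,(0,0,255)); rect(np.array([T[0],T[1],T[2]-.043]),.008,.026,(0,255,0)); rect(np.array([T[0],T[1],T[2]-.089]),.008,.023,(255,0,255))
cv2.imwrite("pics/w6.png",f)
```

```text
[0.5702 0.1344 0.1719] [-179.9885    0.0155  176.9972] [-0.3822 -1.0676 -0.6541]
```

View pics/w6.png

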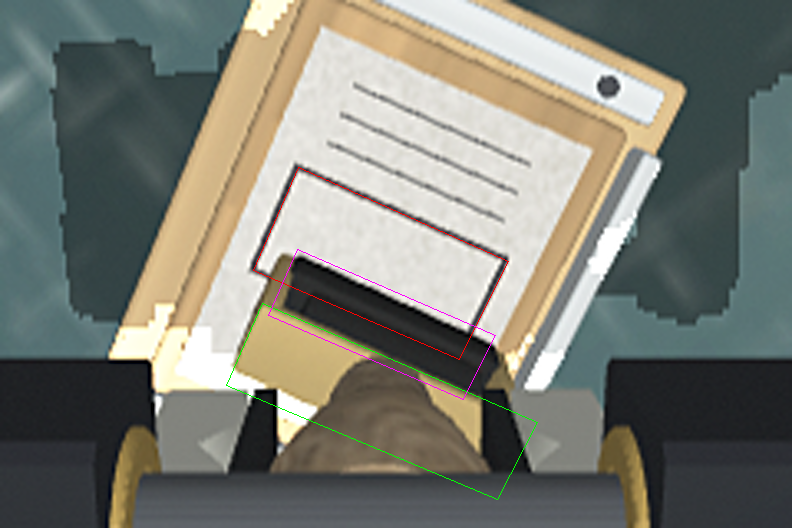

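The red overlay sits exactly on the printed frame, whose corners are at (297,167), (508,260) and (462,357). The camera is rigid to the gripper, so I'll compare the stamp's edges before and after inking to see whether it tilted in the grip.

Run:
```python
from h import *
s=snapshot("wrist")
a=cv2.resize(cv2.imread("pics/w5c.png"),(130,100),interpolation=cv2.INTER_AREA); b=s["frame"][170:270,200:330,::-1]
cv2.imwrite("pics/cmp.png",np.hstack([cv2.resize(i,(390,300),interpolation=cv2.INTER_CUBIC) for i in (a,b)]))
def pts(im):
    h=cv2.cvtColor(np.ascontiguousarray(im),cv2.COLOR_BGR2GRAY)
    for l in cv2.createLineSegmentDetector().detect(h)[0][:,0]:
        if np.hypot(l[2]-l[0],l[3]-l[1])>12: print(l.round(1),round(float(np.degrees(np.arctan2(l[3]-l[1],l[2]-l[0]))),1))
pts(a);print();pts(b)
```

```text
[95.3 78.1 95.4 58.1] -89.9
[20.8 52.7 32.1 57.9] 24.7
[32.8 57.6 44.4 63.1] 25.1
[18.2 82.7 26.  58.3] -72.1
[102.5  57.1 110.8  83.1] 72.4
[33.3 59.3 33.8 76.9] 88.5
[94.1 60.  30.7 31.6] -155.9
[46.3 64.  57.  48.2] -56.1
[75.7 54.3 94.1 76.1] 49.9
[ 80.6  34.4 128.4  20.4] -16.4
[33.4 22.  18.3 54.4] 115.0
[33.1 82.6 95.6 82.7] 0.1
[35.3 32.1 39.1 15.6] -77.1
[78.2 34.3 98.6 43.4] 24.0
[40.2 16.6 76.4 32.9] 24.2
[111.9  82.2 128.1  82.3] 0.5
[ 0.6 82.5 16.9 82.1] -1.2
[93.2 28.3 79.5 32.3] 163.9
[37.7 17.  31.8  0.7] -109.7
[23.1 11.9 10.6 11.8] -179.5
[105.6  20.3  91.9  20.1] -179.2
[128.1  57.2 104.4  57.1] -179.9
[71.9 79.9 55.6 79.8] -179.9
[77.  21.1 58.2 18.9] -173.1
[28.4 82.7 15.8 87.4] 159.4
[24.2 35.5 31.4 20.4] -64.6
[23.1 57.6  0.6 57.7] 179.8
[98.5 48.6 40.6 21.9] -155.3
[45.8 27.7 94.5 50.3] 24.8
[15.6 86.9  0.6 86.8] -179.3
[96.9 86.9 28.1 86.9] 180.0
[128.1  87.2 104.4  87.1] -179.7

[33.5 58.1 33.1 81.9] 91.0
[ 41.2  16.9 100.1  44.3] 24.9
[18.3 81.9 26.9 56.9] -70.9
[34.9 76.3 58.  48.1] -50.7
[35.1  0.4 27.3 18.3] 113.7
[113.7  57.8 128.5  27.7] -63.8
[23.9 19.7 32.3  0.3] -66.8
[95.3 78.1 95.4 58.1] -89.8
[103.1  17.5  92.6  38.5] 116.5
[90.2 37.9 99.5 18.8] -64.1
[21.  44.5 29.8 25.3] -65.4
[128.6  15.3 106.2  57.8] 117.8
[ 68.2   0.4 102.   15.4] 24.0
[104.3  62.7 110.3  81.6] 72.3
[99.2 17.2 61.3  0.4] -156.1
[105.3  51.7 128.5   5.8] -63.1
[ 0.6 57.5 23.1 57.5] -0.0
[75.7 54.3 93.6 75.3] 49.5
[94.1 59.9 30.7 31.6] -155.9
[33.1 82.5 95.6 82.7] 0.1
[35.3 32.1 38.5 19.2] -76.4
[28.7 33.4 22.6 47.9] 112.6
[128.3   0.7 104.5  46.9] 117.3
[99.8  6.  88.1  0.7] -155.5
[ 99.4  41.9 120.2   0.4] -63.4
[111.9  82.3 128.1  82.3] 0.2
[ 0.6 82.4 16.9 82.2] -0.6
[23.6  0.3  8.5 35.8] 113.1
[ 1.6 30.5 14.   0.5] -67.5
[16.9  0.6  2.4 35.8] 112.3
[71.9 79.8 56.9 79.9] 179.7
[45.8 27.8 94.6 50.2] 24.7
[98.6 48.4 40.7 21.7] -155.2
[128.1  86.9   0.6  86.9] 180.0
```

View pics/cmp.png

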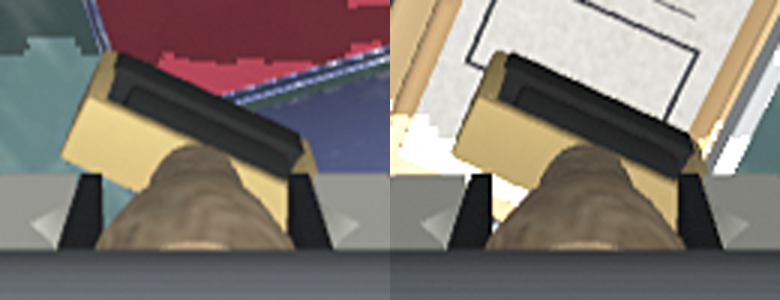

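The edges are identical before and after ((94,60)-(31,32) in both crops), so the stamp has not moved in the grip. Now a yaw check.

Run:
```python
from h import *
s=snapshot("wrist");T=np.array(get_obs()["tool_pos"])
for l,z in [((30.7,31.6,94.1,60),T[2]-.043),((40.7,21.7,98.6,48.4),T[2]-.08),((41.2,16.9,100.1,44.3),T[2]-.085),((61.3,.4,99.2,17.2),.026)]:
    p=onz(s,l[0]+200,l[1]+170,z);q=onz(s,l[2]+200,l[3]+170,z); print(p[:2]-T[:2],np.linalg.norm(q-p),np.degrees(np.arctan2(q[1]-p[1],q[0]-p[0])))
    n=(q-p)[:2]/np.linalg.norm((q-p)[:2]); print('  perp offset of line from TCP', np.cross(n,(T-p)[:2]))
print(T,body([.5712,.1341,.13]))
```

```text
[-0.0183 -0.0181] 0.03971941831971018 61.79849137379202
  perp offset of line from TCP -0.00756748608375034
[-0.0143 -0.0152] 0.04357031094976383 61.404750632660146
  perp offset of line from TCP -0.0053011533023362145
[-0.0164 -0.0151] 0.04523785488139391 61.29688996705468
  perp offset of line from TCP -0.007169373806766249
[-0.0155 -0.0019] 0.036165910333388375 62.804564246864594
  perp offset of line from TCP -0.012889100291494763
[0.5704 0.1347 0.1725] [-0.0743 -0.0557  4.2457]<stdin>:5: DeprecationWarning: Arrays of 2-dimensional vectors are deprecated. Use arrays of 3-dimensional vectors instead. (deprecated in NumPy 2.0)
```

Emit:
play_rows --pt "-0.07 -0.06 0.5 0 0 -1" --pt "0 0 1.5 0 0 0" --pt "0 0 1.5 0 0 0" --pt "0 0 1.0 0 0 0" --pt "0 0 0.5 0 0 0" --pt "0 0 0.3 0 0 0" --pt "0 0 0.1 0 0 0" --pt "0 0 0 0 0 0" --pt "0 0 0 0 0 0"

```text
clock: 20.47
tool_pos: [0.5712, 0.1333, 0.118]
orientation: [180.0, 0.1, 177.9]
force: [0.9, -0.7, -1.1]
opening: 0.0309
gripper_force: 30.0
```

Emit:
play_rows --pt "0 0 0.15 0 0 0" --pt "0 0 0.1 0 0 0" --pt "0 0 0.1 0 0 0" --pt "0 0 0 0 0 0"

```text
clock: 20.8
tool_pos: [0.5713, 0.1333, 0.1144]
orientation: [180.0, 0.1, 178.0]
force: [0.3, -0.2, 2.3]
opening: 0.0305
gripper_force: 30.0
```

Emit:
play_rows --pt "0 0 0.1 0 0 0" --pt "0 0 0.1 0 0 0" --pt "0 0 0 0 0 0"

```text
clock: 21.05
tool_pos: [0.5717, 0.1333, 0.113]
orientation: [180.0, 0.1, 178.0]
force: [-0.8, -0.3, 8.5]
opening: 0.0303
gripper_force: 30.0
```

Emit:
play_rows --pt "0 0 0.1 0 0 0" --pt "0 0 0.1 0 0 0" --pt "0 0 0.05 0 0 0" --pt "0 0 0 0 0 0"

```text
clock: 21.38
tool_pos: [0.5719, 0.1333, 0.111]
orientation: [180.0, 0.2, 178.0]
force: [-0.3, -1.1, 10.8]
opening: 0.0309
gripper_force: 30.0
```

Emit:
play_rows --pt "0 0 0.08 0 0 0" --pt "0 0 0.07 0 0 0" --pt "0 0 0 0 0 0" --pt "0 0 0 0 0 0" --pt "0 0 0 0 0 0"

```text
clock: 21.8
tool_pos: [0.5721, 0.1333, 0.1098]
orientation: [180.0, 0.2, 178.0]
force: [-1.7, -0.8, 11.0]
opening: 0.031
gripper_force: 30.0
```

Emit:
play_rows --pt "0 0 0.06 0 0 0" --pt "0 0 0 0 0 0" --pt "0 0 0 0 0 0" --pt "0 0 0 0 0 0" --pt "0 0 0 0 0 0" --pt "0 0 0 0 0 0"

```text
clock: 22.3
tool_pos: [0.5721, 0.1333, 0.1093]
orientation: [180.0, 0.2, 178.0]
force: [-1.6, -0.9, 11.9]
opening: 0.0308
gripper_force: 30.0
```

Emit:
play_rows --pt "0 0 -0.3 0 0 0" --pt "0 0 -0.4 0 0 0" --pt "0 0 -0.6 0 0 0" --pt "0 0 -1.0 0 0 0" --pt "0 0 -2.0 0 0 0" --pt "0 0 -3.0 0 0 0" --pt "0 0 -3.0 0 0 0" --pt "0 0 -2.0 0 0 0" --pt "0 0 0 0 0 0"

```text
clock: 23.05
tool_pos: [0.5728, 0.1338, 0.2359]
orientation: [179.8, 0.4, 178.0]
force: [0.2, 0.1, -0.7]
opening: 0.0306
gripper_force: 30.0
```

Run:
```python
from h import *
s=snapshot("wrist")
h=cv2.cvtColor(np.ascontiguousarray(s["frame"][170:270,200:330]),cv2.COLOR_RGB2GRAY)
for l in cv2.createLineSegmentDetector().detect(h)[0][:,0]:
    if np.hypot(l[2]-l[0],l[3]-l[1])>30: print(l.round(1))
print(get_obs()["tool_pos"],body([.6345,-.140,.235]))
```

```text
[ 39.8  17.4 100.5  45.8]
[ 99.4  43.8 121.9  -0. ]
[116.3   0.3  94.9  40.9]
[ 97.4  29.1 112.9   0.5]
[34.3  0.8 80.7 21.6]
[95.4 61.2 29.5 31.7]
[62.2 16.3 31.   2.2]
[33.1 82.5 95.6 82.7]
[98.8 49.3 40.4 22.3]
[45.5 28.5 93.2 50.5]
[128.1  87.1   0.6  86.9]
[0.5718 0.1336 0.2332] [ -7.2538 -27.121   -0.219 ]
```

Emit:
play_rows --pt "-0.45 -1.7 0 0 0 0" --pt "-0.91 -3.39 0 0 0 0" --pt "-0.91 -3.39 0 0 0 0" --pt "-0.91 -3.39 0 0 0 0" --pt "-0.91 -3.39 0 0 0 0" --pt "-0.91 -3.39 0 0 0 0" --pt "-0.91 -3.39 0 0 0 0" --pt "-0.91 -3.39 0 0 0 0" --pt "-0.45 -1.7 0 0 0 6.86" --pt "0 0 0 0 0 6.87" --pt "0 0 0 0 0 6.87" --pt "0 0 0 0 0 6.87" --pt "0 0 0 0 0 6.87" --pt "0 0 0 0 0 6.87" --pt "0 0 0 0 0 6.87" --pt "0 0 0 0 0 6.87" --pt "0 0 0 0 0 6.87" --pt "0 0 0 0 0 0" --pt "0 0 0 0 0 0"

```text
clock: 24.68
tool_pos: [0.633, -0.1406, 0.2292]
orientation: [-179.9, -0.1, 116.3]
force: [0.8, -0.4, -1.5]
opening: 0.0309
gripper_force: 30.0
```

Run:
```python
from h import *
o=get_obs();print(o["tool_pos"],o["orientation"],body([.6345,-.140,.094]))
```

```text
[ 0.633  -0.1406  0.2292] [-179.9043   -0.0591  116.3205] [-0.0277  0.1777 13.5173]
```

Emit:
play_rows --pt "0 0.15 2 0 0 0" --pt "0 0 3 0 0 0" --pt "0 0 3 0 0 0" --pt "0 0 2.5 0 0 0" --pt "0 0 1.2 0 0 0" --pt "0 0 0.7 0 0 0" --pt "0 0 0.4 0 0 0" --pt "0 0 0.2 0 0 0" --pt "0 0 0 0 0 0" --pt "0 0 0 0 0 0"

```text
clock: 25.52
tool_pos: [0.6358, -0.14, 0.1016]
orientation: [179.9, 0.1, 116.1]
force: [-0.1, 0.1, -1.3]
opening: 0.0305
gripper_force: 30.0
```

Emit:
play_rows --pt "0 0 0.3 0 0 0" --pt "0 0 0.2 0 0 0" --pt "0 0 0.1 0 0 0" --pt "0 0 0 0 0 0"

```text
clock: 25.85
tool_pos: [0.6348, -0.14, 0.0941]
orientation: [-180.0, -0.0, 116.1]
force: [-0.2, 0.7, -1.1]
opening: 0.0306
gripper_force: 30.0
```

Emit:
play_rows --pt "0 0 0.1 0 0 0" --pt "0 0 0.05 0 0 0" --pt "0 0 0 0 0 0"

```text
clock: 26.1
tool_pos: [0.6354, -0.1403, 0.0939]
orientation: [180.0, 0.1, 116.1]
force: [-2.4, -0.3, 5.2]
opening: 0.0308
gripper_force: 30.0
```

Emit:
play_rows --pt "0 0 -0.08 0 0 0" --pt "0 0 0 0 0 0" --pt "0 0 0 0 0 0" --pt "0 0 0 0 0 0" --pt "0 0 0 0 0 0" --pt "0 0 0 0 0 0" --grip 8.0

```text
clock: 26.6
tool_pos: [0.635, -0.14, 0.0934]
orientation: [-180.0, -0.0, 116.1]
force: [-0.1, 0.3, -0.4]
opening: 0.0648
gripper_force: 0.0
```

Emit:
play_rows --pt "0 0 -1 0 0 0" --pt "0 0 -2 0 0 0" --pt "0 0 -3 0 0 0" --pt "0 0 -3 0 0 0" --pt "0 0 -3 0 0 0" --pt "0 0 0 0 0 -7" --pt "0 0 0 0 0 -7" --pt "0 0 0 0 0 -7" --pt "0 0 0 0 0 -7" --pt "0 0 0 0 0 -7" --pt "0 0 0 0 0 -7" --pt "0 0 0 0 0 -7" --pt "0 0 0 0 0 -7" --pt "0 0 0 0 0 -7.1" --pt "0 0 0 0 0 0" --pt "0 0 0 0 0 0"

```text
clock: 27.93
tool_pos: [0.635, -0.14, 0.2142]
orientation: [180.0, 0.0, 179.0]
force: [-0.3, -0.1, -0.0]
opening: 0.0799
gripper_force: 0.0
```

Run:
```python
from h import *
o=get_obs();print(o["clock"],o["tool_pos"],o["orientation"],o["joint_pos"])
s=snapshot("wrist")
print([(round(d["score"],2),np.array(d["position"]).round(4).tolist()) for f in (spot_in,spot_point) for t in ("date_stamp","stamp_tray") for d in f("wrist",t)[:1]])
h=cv2.cvtColor(s["frame"],cv2.COLOR_RGB2GRAY)
p=proj(s,[.6345,-.14,.112]); print(p)
# pad frame
P=np.array([.4409,.3465]); a=np.radians(12.5); ex=np.array([np.cos(a),np.sin(a)]); 
for d,z in [(.065,.081),(.1,.07),(.04,.013),(-.03,.013)]: print(d,P+ex*d,z)
```

```text
27.9333 [ 0.635  -0.14    0.2142] [179.9995   0.0331 178.9832] [  4.7208  19.383   -5.2274   0.0031 -65.3566 -95.7389]
[(0.84, [0.6295, -0.1416, 0.1073]), (0.8, [0.6316, -0.1319, 0.008]), (0.73, [0.6347, -0.1412, 0.0055]), (0.77, [0.6362, -0.1376, 0.0021])]
(np.float64(264.3678732127485), np.float64(201.18508035672082))
0.065 [0.5044 0.3606] 0.081
0.1 [0.5385 0.3681] 0.07
0.04 [0.48   0.3552] 0.013
-0.03 [0.4116 0.34  ] 0.013
```

Emit:
play_rows --pt "0 0 0 0 0 -6.75" --pt "0 0 0 0 0 -6.75" --pt "-0.1 2 0 0 0 0" --pt "-0.1 3.7 0 0 0 0" --pt "-0.1 3.7 0 0 0 0" --pt "-0.1 3.7 0 0 0 0" --pt "-0.1 3.7 0 0 0 0" --pt "-0.1 3.7 0 0 0 0" --pt "-0.1 3.7 0 0 0 0" --pt "-0.1 3.7 0 0 0 0" --pt "-0.1 3.7 0 0 0 0" --pt "-0.1 3.7 0 0 0 0" --pt "-0.1 3.7 0 0 0 0" --pt "-0.1 3.7 0 0 0 0" --pt "-0.1 3.7 0 0 0 0" --pt "-0.1 3.7 0 0 0 0" --pt "0 1.6 0 0 0 0" --pt "0 0 0 0 0 0" --pt "0 0 0 0 0 0" --grip 0

```text
clock: 29.77
tool_pos: [0.5344, 0.3682, 0.2131]
orientation: [-180.0, -0.0, -167.2]
force: [0.2, -0.9, 0.3]
opening: 0.0001
gripper_force: 0.0
```

Run:
```python
from h import *
o=get_obs();print(o["clock"],o["tool_pos"],o["orientation"],o["opening"],body([.5366,.3677,.075]))
s=snapshot("wrist")
f=s["frame"][:,:,::-1].copy()
P=np.array([.4409,.3465,0]);a=np.radians(12.5);M=np.array([[np.cos(a),-np.sin(a),0],[np.sin(a),np.cos(a),0],[0,0,1]])
L=[[.04,-.056,.013],[.04,.056,.013],[.0646,.056,.0807],[.0646,-.056,.0807]]
f=cv2.resize(f,None,fx=1.4,fy=1.4)
cv2.polylines(f,[np.array([np.array(proj(s,P+M@l))*1.4 for l in L]).astype(int)],True,(0,255,0),1)
cv2.imwrite("pics/w7.png",f)
```

```text
29.7667 [0.5344 0.3682 0.2131] [-179.9717   -0.0361 -167.2358] 0.00011563144888424476 [-0.2119 -0.0951 13.8137]
```

View pics/w7.png

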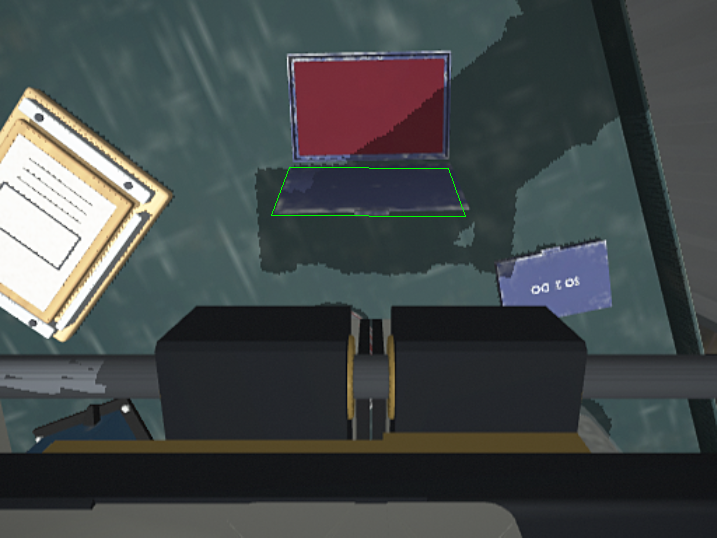

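The pad, the open lid (matching the green model) and the jig are all visible, and nothing is behind the lid where the fingers go down.

Emit:
play_rows --pt "-0.2 0 2 0 0 0" --pt "0 0 3 0 0 0" --pt "0 0 3 0 0 0" --pt "0 0 3 0 0 0" --pt "0 0 2 0 0 0" --pt "0 0 0.8 0 0 0" --pt "0 0 0 0 0 0" --pt "0.8 0 0 0 0 0" --pt "0.8 0 0 0 0 0" --pt "0.8 0 0 0 0 0" --pt "0.8 0 0 0 0 0" --pt "0.8 0 0 0 0 0"

```text
clock: 30.82
tool_pos: [0.4974, 0.3595, 0.077]
orientation: [179.9, 0.1, -167.3]
force: [1.2, 0.0, 1.2]
opening: 0.0005
gripper_force: 0.5
```

Emit:
play_rows --pt "0.8 0 0 0 0 0" --pt "0.8 0 0 0 0 0" --pt "0.8 0 0 0 0 0" --pt "0.8 0 0 0 0 0" --pt "0.8 0 0 0 0 0" --pt "0 0 0 0 0 0" --pt "0 0 0 0 0 0"

```text
clock: 31.4
tool_pos: [0.458, 0.35, 0.0755]
orientation: [-180.0, -0.0, -167.3]
force: [-0.1, -0.1, 0.6]
opening: 0.0002
gripper_force: 0.0
```

Run:
```python
from h import *
o=get_obs();print(o["clock"],o["tool_pos"],o["force"]); 
P=np.array([.4409,.3465]);a=np.radians(12.5);d=np.array(o["tool_pos"])[:2]-P;print(d@[np.cos(a),np.sin(a)],d@[-np.sin(a),np.cos(a)])
for c in("top",):
    s=snapshot(c);u,v=proj(s,[.44,.345,.05]);u,v=int(u),int(v);save(s,"t8.png",crop=(u-50,v-40,u+50,v+40),scale=6)
```

```text
31.4 [0.458  0.35   0.0755] [-0.0775 -0.0843  0.6007]
0.017477025129244636 -0.00028222131517012294
```

Emit:
play_rows --pt "0 0 -2 0 0 0" --pt "0 0 -2 0 0 0" --pt "0.8 0 -1 0 0 0" --pt "0.9 0 0 0 0 0" --pt "0 0 0 0 0 0" --pt "0 0 0 0 0 0" --pt "0 0 0 0 0 0" --pt "0 0 0 0 0 0" --pt "0 0 0 0 0 0" --pt "0 0 0 0 0 0"

```text
clock: 32.28
tool_pos: [0.4422, 0.3464, 0.125]
orientation: [-180.0, -0.0, -167.3]
force: [0.9, 0.6, 0.0]
opening: 0.0004
gripper_force: 0.0
```

Emit:
play_rows --pt "0 0 1 0 0 0" --pt "0 0 1.5 0 0 0" --pt "0 0 1.5 0 0 0" --pt "0 0 1.5 0 0 0" --pt "0 0 1.2 0 0 0" --pt "0 0 1 0 0 0" --pt "0 0 0.5 0 0 0" --pt "0 0 0 0 0 0" --pt "0 0 0 0 0 0"

```text
clock: 33.03
tool_pos: [0.4422, 0.3464, 0.0433]
orientation: [-180.0, -0.0, -167.3]
force: [0.5, -0.0, 0.3]
opening: 0.0003
gripper_force: 0.0
```

Emit:
play_rows --pt "0.8 0 0 0 0 0" --pt "0.7 0 0.2 0 0 0" --pt "0 0 0.4 0 0 0" --pt "0 0 0.2 0 0 0" --pt "0 0 0.2 0 0 0" --pt "0 0 0 0 0 0"

```text
clock: 33.53
tool_pos: [0.4274, 0.3434, 0.0339]
orientation: [-180.0, -0.0, -167.3]
force: [-3.9, -0.5, 6.7]
opening: 0.0005
gripper_force: 3.2
```

Emit:
play_rows --pt "0 0 0.1 0 0 0" --pt "0 0 0 0 0 0" --pt "0 0 0 0 0 0" --pt "0 0 -1 0 0 0" --pt "0 0 -3 0 0 0" --pt "0 0 -4 0 0 0" --pt "0 0 -4 0 0 0" --pt "-2 0 -3 0 0 0" --pt "-3 0 0 0 0 0" --pt "-3 0 0 0 0 0" --pt "0 0 0 0 0 0" --pt "0 0 0 0 0 0"

```text
clock: 34.53
tool_pos: [0.5068, 0.3607, 0.1822]
orientation: [-180.0, -0.0, -167.4]
force: [-0.5, 0.1, -0.4]
opening: 0.0004
gripper_force: 0.0
```

Run:
```python
from h import *
o=get_obs();print(o["clock"],o["tool_pos"],o["force"])
s=snapshot("wrist"); a=cv2.resize(s["frame"][:260,:,::-1],None,fx=.78,fy=.78)
t=snapshot("top"); b=cv2.resize(t["frame"][110:270,60:380,::-1],(800,400),interpolation=cv2.INTER_CUBIC)
c=np.zeros((600,800,3),np.uint8); c[:198,:a.shape[1]]=a[:198]; c[200:]=b; cv2.imwrite("pics/fin.png",c)
for n in ("weight","date_stamp","stamp_tray","jig","spice_jar","mug","tin","tape_roll"): print(n,[(round(d["score"],2),np.array(d["position"]).round(3).tolist()) for d in spot_point("top",n)[:1]])
```

```text
34.5333 [0.5068 0.3607 0.1822] [-0.538   0.0806 -0.4395]
weight [(0.55, [0.473, 0.047, 0.001])]
date_stamp [(0.58, [0.636, -0.139, 0.002])]
stamp_tray [(0.95, [0.64, -0.138, 0.002])]
jig [(0.59, [0.572, 0.136, -0.0])]
spice_jar []
mug [(0.97, [0.691, -0.235, -0.0])]
tin [(0.61, [0.624, 0.355, 0.003])]
tape_roll [(0.71, [0.436, -0.296, -0.0])]
```

View pics/fin.png

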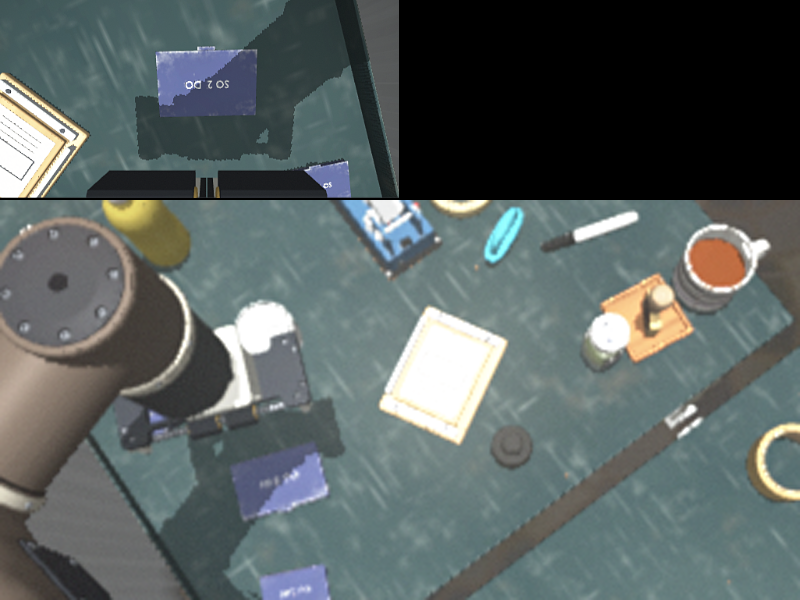

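The lid is shut: the pad shows as a flat closed tin at (207,83) in the wrist view and (282,480) in the top view. The stamp stands upright in its tray at (655,305), the weight stands on the table at (512,447), and the bystanders have not moved. I'm handing in.

```bash
python3 -c "
from h import *
print(close_job())"
```

```text
the job is handed in; nothing more can be done
None
```

The card is printed, the weight stands on the bare table beside the jig, the stamp is back upright in its tray and the ink pad's lid is shut; I handed in at about 34.5 s of the 70 s allowed, and the system returned no verdict.

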